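Put the breakfast board away and close its keeper

ROBOT

A 7-joint arm with a two-finger parallel gripper is mounted at the origin on the work surface. World frame = base frame: x ahead of the robot, y to its left, z up, the work surface at z = 0. Lengths are in m, angles in rad, forces in N, time in s.
With the tool pointing down it reaches from about 0.4 to 0.85 m from the base axis. Payload 4.5 kg.
Tool frame: the origin (TCP) lies on the centre line of the jaws, within the pads' length; the fingertips stand 8 mm ahead of it and the grasp point (between the pads) lies 11 mm behind it; z points along the fingers, y is the line along which they close (so a half turn about z gives the same grasp; the last joint's range is limited). The gripper opens to 88 mm and grips with 3 to 60 N. Pads are 18 mm wide; open, the fingers measure 123 mm over their backs; the gripper's body (75 mm by 187 mm) begins 45 mm behind the grasp point.
Start: joints at [-1.163, 0.689, -0.195, 1.565, 0.157, 0.902, -0.215], TCP at [0.228, 0.582, 0.223] pointing down, gripper open.
Joint ranges: [-3.01, 3.01], [-0.46, 2.08], [-1.47, 1.51], [0.13, 2.56], [-1, 4.14], [0.04, 2.09], [-2.66, 2.66]. Speed limits (rad/s): [2.57, 2.57, 3.14, 3.14, 3.14, 3.14, 3.14].

INTERFACE

Orientations are given as a unit quaternion [w, x, y, z].
In Python, from station import manip, telemetry, cams gives the robot as it stands. Calls block until the motion is done:
- manip.goto(position, orientation): joint-space move of the TCP to a pose.
- manip.line_to(position, orientation=None, vel=0.15): straight line of the TCP; orientation=None keeps the orientation; vel is the mean speed in m/s.
- manip.movej(angles): joint-space move.
- manip.move_gripper(opening, newtons=None): finger opening in m; newtons is the grip in N (None keeps the last); returns when the fingers have stopped.
- manip.pause(seconds).
- manip.solve_ik(position, orientation): joint angles nearest the present ones, or None.
- telemetry.get_obs(): the state.
- cams.grab_frame(name): name is "side" or "top" or "wrist"; returns (picture, depth): 384x512x3 uint8, red, green, blue; 384x512 float32, m along the optical axis (not along the pixel's ray), 0 where there is no reading.
- cams.camera_params(name): a dict with "fx", "fy", "cx", "cy" (pixels), "world_to_cam" (4x4, takes a point from world to camera coordinates). Camera axes: x right, y down, z forward; pixel columns grow to the right and rows downward; lengths in m; the calibration is good to about 2 mm. The wrist camera is an equidistant fisheye: a pixel r from the principal point sees the ray r / f radians off the axis. A picture is of the moment at which its call begins: read the wrist's pose just before it. camera_params takes no time and is no camera call; for the wrist camera it gives the pose at the moment of the call.
A pose or a line that the arm cannot do raises manip.Unreachable and nothing moves.
- manip.close_job(): hands the job in; it is judged then, once.
Trained networks look in the newest picture that a camera, given by its name, has taken for a name from the list of things; names that differ only in an ending like _2 or _b are one class to them, and where a whole thing is asked for, a point or a joint stands for the part that bears it (a point fixed in the world has none). Each returns a list of dicts, best first, with "confidence" (0 to 1); they miss things now and then, are a little off and sometimes report something else, mostly with a low value. They report only what shows in the picture. A call takes as long as a camera call. They do not tell look-alikes from the thing itself.
- cams.masks_of(camera, name): "region" (384x512 bool, what is visible of it) and "at" ([column, row] in pixels, amid what is visible of it).
The state is a dict: "time": time; "qpos": joint angles; "joint_velocities": joint speeds; "joint_torque": joint torques, N m; "ee_pos": TCP position; "tcp_rot": TCP orientation; "force": force on the tool from outside, world axes, zero at the start; "moment": the same for the moment, N m; "finger_gap": finger opening in m; "grip_force": force on a finger pad.
Only numpy, scipy, OpenCV 4.12 (cv2) and the standard library are available. Lean on these libraries where they do the work, as an engineer would, in place of code of your own. Each camera call takes 0.05 s, during which the arm holds its last target. There are 200 camera calls.

TASK

Put the wooden breakfast board away: slide it, flat and narrow end first, into the slot of the low wooden board holder until it is fully home against the back. Then slide the holder's metal keeper by its black knob along to the end of its track, so that its tongue stands in front of the board, and leave the mug, jar and canister standing where they are.

Things in the scene. Friction and masses are not known exactly. Their poses are not given: they have to be found in the camera images.
- board: Loose plain wooden breakfast board, a flat slab 180 (its x) by 120 (its y) by 15 mm thick, about 0.26 kg, lying flat on the counter in front of the holder's mouth, a little askew and off to the keeper's side. Origin: centre of its underside; z up. Both ends are alike.
- holder: Low wooden board holder fixed to the counter, 180 deep (x), 213 wide (y -83 to 130), 28 mm high. Origin: on the counter, middle of the slot's mouth; x points into the slot, z up. The slot, open to the counter below, is 126 mm wide (y -63 to 63) and 20 mm high; its front corners are bevelled 12 mm to lead the board in. Roof 8 mm thick, its top at z = 28, front edge at x = 0.
- slot_back (a point): Middle of the slot's back stop, on the counter, at x = 168 mm, y = 0 in the holder's frame. The board fully home touches it: board centre at x = 78, y = 0, and a 12 mm lip of it (to x = -12) shows before the mouth.
- keeper (a joint): Travel of the metal keeper, m: 0 = parked open beside the mouth, 0.070 = closed. In the holder's frame it moves to -y; its centre is at y = 0.105 minus the value. Plate on the roof 30 mm wide in y, x -26 to 62, z 29 to 33; tongue hanging before the front, 30 mm wide, x -26 to -18, z 4 to 33, clear of a board that is home by 6 mm. Drags with about 1.5 N, stays where left.
- keeper_knob (a point): Centre of the top of the keeper's upright black knob, a cylinder 20 mm in diameter standing from z = 33 to 60 mm above the counter, at x = 36 mm in the holder's frame.
- mug: White mug, 80 mm in diameter, 95 mm high, bystander behind the holder. Origin: centre of its underside.
- canister: Round canister, 76 mm in diameter, 170 mm high, bystander behind the holder. Origin: centre of its underside.
- jar: Jar with a metal lid, 70 mm in diameter, 80 mm high, bystander beyond the board. Origin: centre of its underside.
Things that resemble listed ones, but are neither listed nor needed, are in the scene too. Several things have the shape of the board; the one meant has the colours described above.

How it is judged:
On the way, in this order (a step that is already met when the one before it is completed fails the run):
1. the board lies flat in the slot, within 7 mm of fully home (x of board in the frame of holder between 0.071 and 0.084 m and y of board in the frame of holder between -0.006 and 0.006 m and angle between the x axis of board and the x axis of holder, either way round below 0.06 rad and angle between board's own z axis and vertical below 0.05 rad and height (world z) of board below 0.006 m), for 0.2 s.
2. the keeper is across the mouth, within 8 mm of the end of its track (value of joint keeper above 0.062 m), for 0.2 s.
At the end, for the whole second after the job is handed in: The board lies flat and at rest in the slot, its centre within 7 mm of fully home and 6 mm of the slot's middle, its long side along the slot within 0.06 rad; the keeper is within 8 mm of the closed end of its track (joint above 0.062) (all of step 1 and value of joint keeper above 0.062 m and linear speed of board below 0.01 m/s); the robot touches nothing.
It fails at once if the canister is moved more than 30 mm or tipped (distance of canister from where it was at the start of the episode above 0.03 m or angle between canister's own z axis and vertical above 0.4 rad).
It fails at once if the mug is moved more than 30 mm or tipped (distance of mug from where it was at the start of the episode above 0.03 m or angle between mug's own z axis and vertical above 0.4 rad).
It fails at once if the jar is moved more than 30 mm or tipped (distance of jar from where it was at the start of the episode above 0.03 m or angle between jar's own z axis and vertical above 0.4 rad).
It also fails if it takes over 64 s, if anything falls off the work surface, if the arm or the gripper's body presses on something with over 40 N, if the wrist force passes 120 N, or if a joint passes its speed limit or range.

## Working session

There is one attempt and no reset: what is moved stays moved. The work goes in short steps, each a Python script; the robot and the scene stay as the last script left them, time stands still between calls to the robot, and variables do not carry over. Pictures are saved under pics/ and viewed, at most 10 in all, crops included, and the job is handed in when it is done.

```bash
ls; mkdir -p pics; cat > h.py <<'E'
import numpy as np, cv2
from station import manip, telemetry, cams
def unproj(cam,uv,depth=None,z=None,P=None):
    P=P or cams.camera_params(cam); T=np.linalg.inv(np.array(P["world_to_cam"]))
    uv=np.atleast_2d(uv).astype(float)
    x=(uv[:,0]-P["cx"])/P["fx"]; y=(uv[:,1]-P["cy"])/P["fy"]
    if cam=="wrist":
        r=np.hypot(x,y)+1e-12; d=np.c_[np.sin(r)*x/r,np.sin(r)*y/r,np.cos(r)]
    else: d=np.c_[x,y,np.ones(len(x))]
    if depth is not None: d=d/d[:,2:]*np.asarray(depth).reshape(-1,1); return d@T[:3,:3].T+T[:3,3]
    w=d@T[:3,:3].T; o=T[:3,3]
    return o+w*((z-o[2])/w[:,2])[:,None]
E
python3 - <<'E'
from h import *
for c in ("top","side"):
    im,d=cams.grab_frame(c); cv2.imwrite(f"pics/{c}0.png",im[:,:,::-1]); np.save(f"pics/{c}0.npy",d)
    T=np.linalg.inv(np.array(cams.camera_params(c)["world_to_cam"])); print(c,T[:3,3].round(3),T[:3,2].round(2))
    for n in ("board","holder","keeper","keeper_knob","mug","canister","jar"):
        for m in cams.masks_of(c,n):
            v,u=np.nonzero(m["region"]&(d>0))
            p=unproj(c,np.c_[u,v],d[v,u])
            print(n,round(m["confidence"],2),np.round(m["at"]),len(u),np.median(p,0).round(3),p.min(0).round(3),p.max(0).round(3))
print(telemetry.get_obs()["time"])
E
```

```text
pics
top [ 0.272 -0.008  1.57 ] [ 0.13  0.01 -0.99]
board 0.97 [230. 179.] 1423 [0.52  0.117 0.015] [ 0.44   0.014 -0.006] [0.604 0.218 0.026]
board 0.97 [131. 229.] 1420 [0.328 0.492 0.015] [0.24  0.389 0.004] [0.416 0.594 0.027]
board 0.92 [196. 240.] 1424 [0.281 0.241 0.015] [ 0.193  0.143 -0.004] [0.369 0.34  0.026]
holder 0.83 [296. 191.] 2640 [ 0.478 -0.145  0.028] [ 0.362 -0.247 -0.007] [ 0.601 -0.042  0.067]
keeper 0.63 [282. 173.] 190 [ 0.558 -0.089  0.034] [ 0.538 -0.133 -0.003] [ 0.58  -0.044  0.067]
keeper 0.31 [383. 206.] 602 [ 0.414 -0.438  0.164] [ 0.381 -0.522 -0.006] [ 0.473 -0.414  0.178]
keeper_knob 0.44 [283. 169.] 199 [ 0.557 -0.083  0.034] [ 0.538 -0.13  -0.007] [ 0.589 -0.044  0.067]
mug 0.8 [375. 161.] 496 [ 0.607 -0.456  0.044] [ 0.561 -0.498 -0.006] [ 0.664 -0.407  0.103]
canister 0.89 [385. 208.] 613 [ 0.414 -0.438  0.164] [ 0.381 -0.519 -0.009] [ 0.472 -0.414  0.178]
jar 0.82 [132. 166.] 388 [0.569 0.49  0.075] [ 0.536  0.462 -0.007] [0.621 0.561 0.088]
side [ 0.396 -1.01   0.723] [ 0.04  0.84 -0.54]
board 0.86 [278. 186.] 942 [0.527 0.098 0.014] [ 0.444  0.008 -0.003] [0.616 0.242 0.019]
board 0.65 [216. 169.] 753 [0.291 0.223 0.014] [ 0.203  0.133 -0.002] [0.375 0.359 0.02 ]
board 0.65 [227. 139.] 478 [0.336 0.475 0.014] [ 0.254  0.381 -0.002] [0.421 0.579 0.019]
holder 0.97 [274. 226.] 3176 [ 0.484 -0.174  0.028] [ 0.364 -0.257 -0.005] [ 0.61  -0.002  0.062]
keeper 0.74 [296. 214.] 181 [ 0.562 -0.111  0.034] [ 0.545 -0.136 -0.001] [ 0.584 -0.003  0.062]
keeper_knob 0.69 [298. 211.] 188 [ 0.562 -0.111  0.033] [ 0.545 -0.136 -0.002] [ 0.595 -0.003  0.062]
mug 0.62 [337. 298.] 1778 [ 0.61  -0.473  0.06 ] [ 0.568 -0.493  0.001] [ 0.675 -0.412  0.098]
canister 0.67 [258. 289.] 2275 [ 0.423 -0.487  0.125] [ 0.386 -0.499 -0.002] [ 0.465 -0.248  0.173]
jar 0.59 [279. 134.] 273 [0.575 0.469 0.048] [ 0.544  0.454 -0.003] [0.614 0.644 0.084]
0.8
```

```bash
python3 -c "
import cv2,numpy as np
cv2.imwrite('pics/both.png',cv2.resize(cv2.imread('pics/top0.png'),(800,600)))"
```

```text
(no output)
```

View pics/both.png

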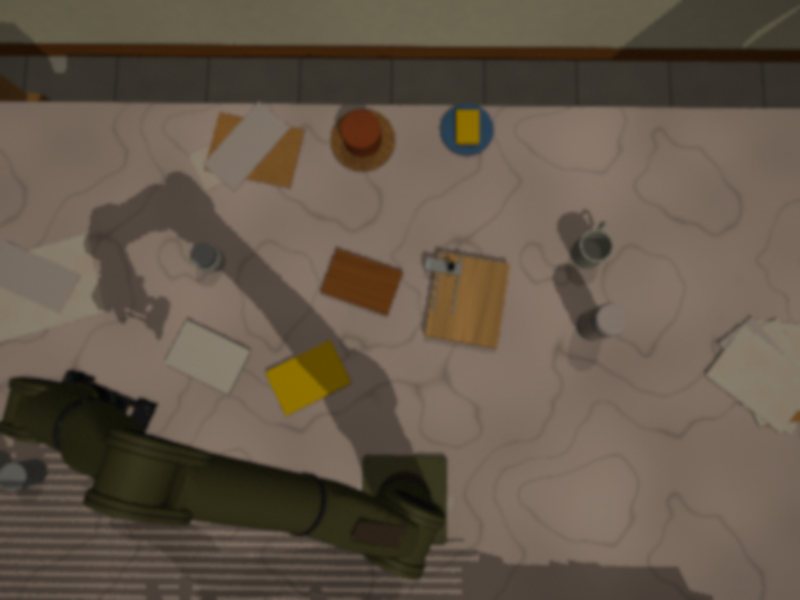

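View pics/side0.png

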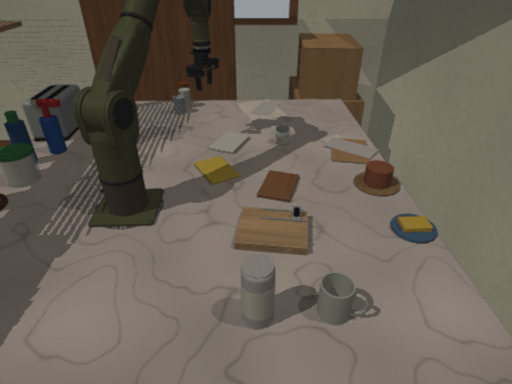

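The three board-shaped things in the enlarged top view are a red-brown wooden one at (361,281), a pale one at (207,356) and a yellow one at (308,377). The wooden one by the holder's mouth fits the description. The holder is at (466,300), its mouth facing world +y, with the keeper at (442,264). Next I take wrist views from two places, for a crop and for measurement.

```bash
cat >> h.py <<'E'
def rect(cam,name,near,z,P,depth,zr):
    "oriented rectangle (centre,size,corners) of the mask nearest `near`, on plane z, using pixels with height in zr"
    best=None
    for m in cams.masks_of(cam,name):
        v,u=np.nonzero(m["region"]); p=unproj(cam,np.c_[u,v],z=z,P=P)
        e=np.linalg.norm(np.median(p[:,:2],0)-near)
        if best is None or e<best[0]: best=(e,m,u,v,p)
    e,m,u,v,p=best
    q=unproj(cam,np.c_[u,v],depth[v,u],P=P)
    k=(q[:,2]>zr[0])&(q[:,2]<zr[1])&(depth[v,u]>0)
    return m,np.median(q[k,2]),cv2.minAreaRect((p[k,:2]*1000).astype(np.float32))
E
cat > meas.py <<'E'
from h import *
import sys
tag=sys.argv[1]
for i,(x,y) in enumerate(((0.5,0.08),(0.5,-0.06))):
    manip.goto([x,y,0.33],[0,1,0,0])
    P=cams.camera_params("wrist"); im,d=cams.grab_frame("wrist")
    cv2.imwrite(f"pics/{tag}{i}.png",im[:,:,::-1]); np.savez(f"pics/{tag}{i}.npz",d=d,**{k:np.array(a) for k,a in P.items()})
    for n,near,z,zr in (("board",(0.52,0.117),.015,(.008,.022)),("holder",(0.478,-.145),.028,(.022,.034))):
        try:
            m,h,r=rect("wrist",n,np.array(near),z,P,d,zr)
            print(n,np.round(m["at"]),round(m["confidence"],2),h.round(4),np.round(r[0],1),np.round(r[1],1),round(r[2],1)); print(cv2.boxPoints(r).round(1).tolist())
        except Exception as e: print(n,repr(e))
    for n in ("keeper","keeper_knob"):
        for m in cams.masks_of("wrist",n)[:1]:
            v,u=np.nonzero(m["region"]); q=unproj("wrist",np.c_[u,v],d[v,u],P=P); k=q[:,2]>.05
            print(n,m["at"],round(m["confidence"],2),q[k].mean(0).round(4),np.ptp(q[k],axis=0).round(3),k.sum(), np.median(q[k,2]))
o=telemetry.get_obs(); print(o["time"],o["force"])
E
python3 meas.py w
python3 -c "
import cv2,numpy as np
cv2.imwrite('pics/w.png',np.hstack([cv2.resize(cv2.imread(f'pics/w{i}.png'),(400,300)) for i in (0,1)]))"
```

```text
board [237. 130.] 0.63 0.0155 [527.5 113. ] [179.6 120.2] 71.5
[[441.8999938964844, 47.0], [555.9000244140625, 8.699999809265137], [613.0, 179.10000610351562], [499.0, 217.3000030517578]]
holder [386. 154.] 0.67 0.0287 [ 485.7 -136.8] [207.7 212.7] 81.3
[[364.79998779296875, -223.3000030517578], [575.0, -255.60000610351562], [606.5999755859375, -50.400001525878906], [396.3999938964844, -18.0]]
keeper [362.8, 110.7] 0.82 [ 0.5621 -0.1036  0.0654] [0.026 0.198 0.441] 144 0.0602660257694127
keeper_knob [362.2, 112.9] 0.72 [ 0.5621 -0.1036  0.0654] [0.026 0.198 0.441] 144 0.0602660257694127
board [158. 132.] 0.93 0.0155 [527.5 112. ] [180.4 119.3] 71.1
[[441.8999938964844, 45.79999923706055], [554.7999877929688, 7.300000190734863], [613.0999755859375, 178.10000610351562], [500.20001220703125, 216.60000610351562]]
holder [310. 154.] 0.95 0.0286 [ 485.2 -138.7] [205.7 213.6] 81.6
[[364.6000061035156, -224.89999389648438], [575.9000244140625, -256.0], [605.9000244140625, -52.5], [394.6000061035156, -21.399999618530273]]
keeper [275.9, 107.6] 0.84 [ 0.5623 -0.1056  0.0809] [0.026 0.056 0.44 ] 146 0.06041524729682626
keeper_knob [276.3, 109.7] 0.9 [ 0.5623 -0.1056  0.0809] [0.026 0.056 0.44 ] 146 0.06041524729682626
4.0 [-0.22322389 -0.74817807 -0.22274619]
```

View pics/w0.png

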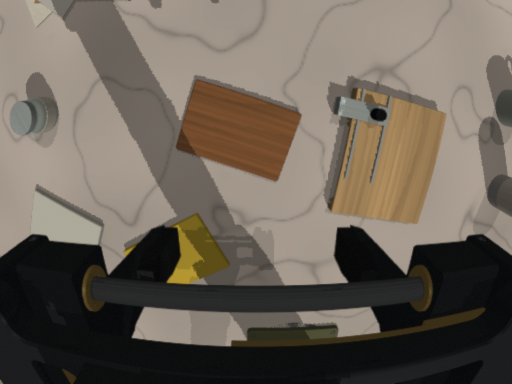

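The wrist view confirms the plain red-brown wooden board at (240,130). The holder is at (386,155) and the knob at (378,115). The holder rectangle includes the keeper's tongue, so I refit it with the keeper excluded.

```bash
cat > hold.py <<'E'
from h import *
for x,y in ((0.5,-0.06),(0.48,-0.15)):
    manip.goto([x,y,0.33],[0,1,0,0])
    P=cams.camera_params("wrist"); im,d=cams.grab_frame("wrist")
    m=cams.masks_of("wrist","holder")[0]["region"]; k=cams.masks_of("wrist","keeper")[0]["region"]
    kd=cv2.dilate(k.astype(np.uint8),np.ones((5,5)))>0
    v,u=np.nonzero(m&~kd&(d>0)); q=unproj("wrist",np.c_[u,v],d[v,u],P=P); s=(q[:,2]>.022)&(q[:,2]<.034)
    p=(unproj("wrist",np.c_[u,v],z=.028,P=P)[s,:2]*1000).astype(np.float32)
    M=np.zeros(m.shape,np.uint8); M[v[s],u[s]]=1
    n,l,st,_=cv2.connectedComponentsWithStats(M); b=1+st[1:,4].argmax()
    p=p[l[v[s],u[s]]==b]
    r=cv2.minAreaRect(p); print(np.round(r[0],1),np.round(r[1],1),round(r[2],2),cv2.boxPoints(r).round(1).tolist(),len(p))
    v,u=np.nonzero(k&(d>0)); q=unproj("wrist",np.c_[u,v],d[v,u],P=P)*1000
    t=q[(q[:,2]>52)&(q[:,2]<68)]; c=np.median(t[:,:2],0); t=t[np.hypot(*(t[:,:2]-c).T)<14]
    print("knob",cv2.minEnclosingCircle(t[:,:2].astype(np.float32)),t.mean(0).round(1),np.median(t[:,2]))
    t=q[(q[:,2]>26)&(q[:,2]<40)]; r=cv2.minAreaRect(t[:,:2].astype(np.float32)); print("plate",np.round(r[0],1),np.round(r[1],1),round(r[2],2),cv2.boxPoints(r).round(1).tolist())
    np.savez("pics/h_%d.npz"%(y*-100),p=p,q=q)
cv2.imwrite("pics/hold.png",im[:,:,::-1])
E
python3 hold.py
```

```text
[ 483.5 -150.6] [181.2 213.1] 81.01 [[364.1000061035156, -223.5], [574.7000122070312, -256.79998779296875], [603.0, -77.80000305175781], [392.3999938964844, -44.5]] 12511
knob ((561.4854125976562, -108.56204986572266), 9.729942321777344) [ 561.5 -107.8   60.1] 60.29790227605891
plate [563.6 -91.6] [88.9 33.5] 81.01 [[540.0999755859375, -132.89999389648438], [573.0999755859375, -138.10000610351562], [587.0, -50.29999923706055], [554.0, -45.099998474121094]]
[ 483.9 -151. ] [180.8 213.2] 80.93 [[364.3999938964844, -223.39999389648438], [574.9000244140625, -257.1000061035156], [603.4000244140625, -78.5], [392.8999938964844, -44.900001525878906]] 13524
knob ((561.5581665039062, -108.68154907226562), 9.956610679626465) [ 561.6 -108.8   60.1] 60.23233020900049
plate [564.2 -90.6] [88.5 30.5] 80.97 [[542.2000122070312, -132.0], [572.2999877929688, -136.6999969482422], [586.2000122070312, -49.29999923706055], [556.0999755859375, -44.5]]
```

View pics/hold.png

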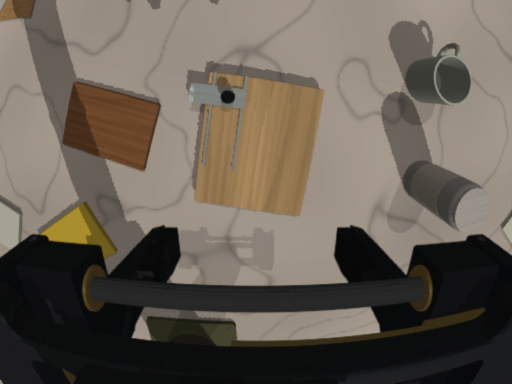

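The keeper is already about 11 mm along its track. The holder's origin is (474.7, -58.2) mm and it is turned -9.04°. In the holder's frame the board sits at (-177, 25), skewed -9.7°. First I push its side square and to the middle with both fingers.

```bash
cat >> h.py <<'E'
from scipy.spatial.transform import Rotation as Rt
TH=np.deg2rad(-9.04); EY=np.array([np.cos(TH),np.sin(TH),0]); EX=np.array([EY[1],-EY[0],0]); O=np.array([.4747,-.0582,0])
def W(x,y,z): return O+EX*x/1000+EY*y/1000+np.array([0,0,z/1000])
def Q(yaxis):
    z=np.array([0,0,-1.]); return Rt.from_matrix(np.c_[np.cross(yaxis,z),yaxis,z]).as_quat()[[3,0,1,2]]
def H(p): p=np.asarray(p)-O; return np.array([p@EX,p@EY,p[2]])*1000
def F():
    f=np.array(telemetry.get_obs()["force"]); return np.array([f@EX,f@EY,f[2]]).round(1)
def lookboard(near=(-177,0),cam=(-130,40)):
    manip.goto(W(*cam,330),[0,1,0,0]); P=cams.camera_params("wrist"); im,d=cams.grab_frame("wrist")
    m,h,r=rect("wrist","board",W(*near,0)[:2],.015,P,d,(.008,.022))
    print("board H",[H([a/1000,b/1000,h]).round(1).tolist() for a,b in [r[0],*cv2.boxPoints(r)]],np.round(r[1],1),"skew",round(r[2]-80.96,2)); return im
E
python3 - <<'E'
from h import *
q=Q(EX); manip.move_gripper(.088)
manip.goto(W(-177,135,120),q); manip.line_to(W(-177,135,13),vel=.12); print(F(),H(telemetry.get_obs()["ee_pos"]))
manip.line_to(W(-177,90,13),vel=.06); print(F())
manip.line_to(W(-177,69.5,13),vel=.04); print(F(),H(telemetry.get_obs()["ee_pos"]))
manip.line_to(W(-177,85,13),vel=.1); manip.line_to(W(-177,85,120),vel=.2)
im=lookboard(); cv2.imwrite("pics/side1.png",im[:,:,::-1]); print(telemetry.get_obs()["time"])
E
```

```text
[-1.  -0.6  0.6] [-176.99868765  135.73260067   13.81051129]
[-0.4 -0.3  0.2]
[ 0.1  0.2 -0.5] [-177.03525407   69.70142267   13.11175991]
board H [[-177.7, 25.9, 15.5], [-99.8, -48.3, 15.5], [-79.5, 70.0, 15.5], [-255.6, 100.2, 15.5], [-275.9, -18.1, 15.5]] [178.7 120. ] skew -9.72
11.1417
```

View pics/side1.png

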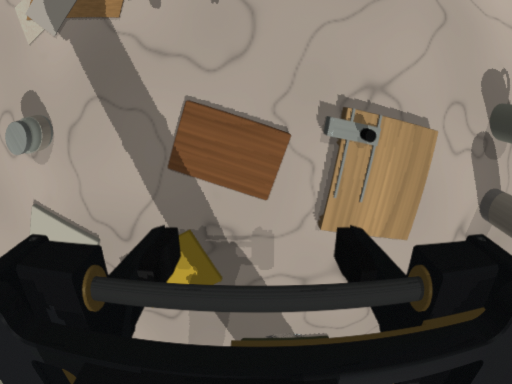

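The board did not move and no contact force showed, although the fingers were commanded well into its edge. I look at the tool in its low position before trying again.

```bash
python3 - <<'E'
from h import *
q=Q(EX); print(telemetry.get_obs()["finger_gap"])
manip.goto(W(-177,150,120),q); manip.line_to(W(-177,135,13),vel=.15)
print(H(telemetry.get_obs()["ee_pos"]),telemetry.get_obs()["tcp_rot"],q)
a,_=cams.grab_frame("side"); b,d=cams.grab_frame("wrist")
for z in range(12,3,-1):
    manip.line_to(W(-177,135,z),vel=.05); print(z,F(),H(telemetry.get_obs()["ee_pos"]).round(1))
    if F()[2]>4: break
manip.line_to(W(-177,135,13),vel=.05)
a=cv2.resize(a[90:250,180:380],(500,400),interpolation=cv2.INTER_CUBIC)
cv2.imwrite("pics/low.png",np.hstack([a,cv2.resize(b,(300,225))[0:225].repeat(1,0) if 0 else cv2.copyMakeBorder(cv2.resize(b,(300,225)),0,175,0,0,0)])[:,:,::-1])
print(telemetry.get_obs()["time"])
E
```

```text
0.08813020260636382
[-177.07008707  136.17220341   14.3025896 ] [-1.16107225e-04  9.96889193e-01 -7.88060242e-02  1.23868692e-03] [ 0.          0.99688989 -0.07880708  0.        ]
12 [ 0.  -0.9 -0.4] [-177.1  135.2   12.4]
11 [-0.4 -0.2 -0.5] [-177.   134.9   10.9]
10 [-0.1 -0.8  0.4] [-177.   134.9    9.9]
9 [-0.3  0.4  0.1] [-177.   135.     8.9]
8 [ 0.3  0.1 -0.4] [-177.   134.9    7.9]
7 [ 0.4 -0.3 -0.2] [-177.   134.9    6.9]
6 [-0.   0.8 -0.2] [-177.   134.9    5.9]
5 [ 0.9 -0.2  0.6] [-177.   134.9    4.9]
4 [ 0.5 -0.4  0. ] [-177.   134.9    3.9]
15.65
```

View pics/low.png

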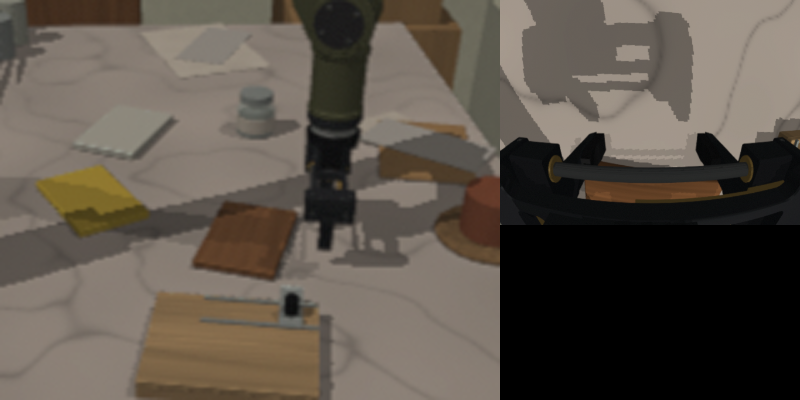

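The fingers show clear of the counter even at TCP z = 4 mm, so the open tips stand higher than stated. I find the touch height with a guarded descent.

```bash
python3 - <<'E'
from h import *
manip.line_to(W(-177,135,3),vel=.08)
for z in np.arange(1,-25,-1.5):
    manip.line_to(W(-177,135,z),vel=.05); f=F()
    print(round(z,1),f,H(telemetry.get_obs()["ee_pos"]).round(1)[2],end="; ")
    if f[2]>3: break
manip.line_to(W(-177,135,z+4),vel=.05)
print(telemetry.get_obs()["time"],F())
E
```

```text
1.0 [-0.4 -0.5 -0.1] 0.9; -0.5 [ 0.7 -0.  -0.4] -0.5; -2.0 [-1.1 -0.1  0.2] -2.1; -3.5 [-0.8 -0.7 -0. ] -3.6; -5.0 [0.3 0.1 0.1] -5.1; -6.5 [0.3 0.5 0. ] -6.6; -8.0 [ 0.9 -0.8  0.1] -8.1; -9.5 [-0.   1.1 -0.1] -9.6; -11.0 [1.3 0.2 0.7] -11.1; -12.5 [ 0.9 -0.7  0.3] -12.6; -14.0 [0.3 0.5 0.2] -14.1; -15.5 [-0.  -1.7  5.7] -14.7; 19.175 [ 0.1  0.1 -0.8]
```

The tips touch at TCP z ≈ -14.5, about 22 mm off the stated figure with the gripper open. I repeat the push with TCP z = -10, which puts the tips about 4.5 mm up.

```bash
python3 - <<'E'
from h import *
manip.line_to(W(-177,110,-10),vel=.08); print(F(),H(telemetry.get_obs()["ee_pos"]).round(1))
manip.line_to(W(-177,90,-10),vel=.06); print(F())
manip.line_to(W(-177,69.5,-10),vel=.05); print(F(),H(telemetry.get_obs()["ee_pos"]).round(1))
manip.line_to(W(-177,85,-10),vel=.1); manip.line_to(W(-177,85,90),vel=.25)
im=lookboard(); print(telemetry.get_obs()["time"])
E
```

```text
[-0.1  0.4  0.4] [-177.1  110.3  -10. ]
[ 0.1  0.  -0.1]
[-1.1 -0.1  0.8] [-176.9   68.8  -10.1]
board H [[-167.9, -1.3, 15.4], [-78.5, -62.0, 15.4], [-77.9, 58.6, 15.4], [-257.2, 59.5, 15.4], [-257.8, -61.1, 15.4]] [179.3 120.6] skew -0.3
22.6167
```

```bash
python3 - <<'E'
from h import *
o=np.array(telemetry.get_obs()["qpos"])
c=[(np.abs(np.array(s)-o).max(),k) for k in (1,-1) if (s:=manip.solve_ik(W(-290,-1,60),Q(k*EY))) is not None]; print(c)
q=Q(min(c)[1]*EY)
manip.goto(W(-290,-1,60),q); manip.line_to(W(-290,-1,-10),vel=.12)
for x,v in ((-150,.1),(-110,.06),(-80,.06),(-50,.06),(-30,.05)):
    manip.line_to(W(x,-1,-10),vel=v); f=F(); print(x,f,H(telemetry.get_obs()["ee_pos"]).round(1))
    if abs(f[0])>12: break
else:
    for x in np.arange(-28,-17,1.5):
        manip.line_to(W(x,-1,-10),vel=.03); f=F(); print(x,f)
        if f[0]<-7: break
print(H(telemetry.get_obs()["ee_pos"]).round(1),telemetry.get_obs()["time"])
E
```

```text
[(np.float64(0.973576269208636), 1), (np.float64(2.7926590311869015), -1)]
-150 [ 0.1 -0.2  0.4] [-149.9   -1.3  -10.2]
-110 [-0.3 -1.   0.2] [-109.9   -1.   -10. ]
-80 [-0.6 -0.  -0.3] [-79.5  -1.  -10. ]
-50 [ 0.2  0.7 -0.3] [-49.6  -1.  -10. ]
-30 [-0.2 -0.7  0.5] [-29.4  -1.  -10. ]
-28.0 [-1.2 -0.1 -0.6]
-26.5 [-0.4 -0.2  0. ]
-25.0 [-0.8 -0.7  0.5]
-23.5 [-0.9 -0.3  0.9]
-22.0 [-3.8 -1.  -0.4]
-20.5 [-8.  -0.4  0.3]
[-22.8  -1.2 -10. ] 30.275
```

The force rises with the arm stopped at x = -22.8, which is the expected home position. I back off and check with the camera.

```bash
python3 - <<'E'
from h import *
manip.line_to(W(-50,-1,-10),vel=.1); manip.line_to(W(-60,-1,90),vel=.25)
manip.goto(W(10,30,330),[0,1,0,0])
P=cams.camera_params("wrist"); im,d=cams.grab_frame("wrist"); cv2.imwrite("pics/home.png",im[:,:,::-1])
for m in cams.masks_of("wrist","board"):
    v,u=np.nonzero(m["region"]); p=unproj("wrist",np.c_[u,v],z=.015,P=P); h=np.array([H(a) for a in p])
    if abs(np.median(h[:,0]))<60: print(m["confidence"],len(u),np.percentile(h,[1,50,99],axis=0).round(1)[:,:2].tolist(), cv2.minAreaRect(h[:,:2].astype(np.float32)))
m=cams.masks_of("wrist","keeper")[0]["region"]; v,u=np.nonzero(m&(d>0)); q=unproj("wrist",np.c_[u,v],d[v,u],P=P); q=q[(q[:,2]>.052)&(q[:,2]<.066)]
print("knob",np.median([H(a) for a in q],0)); print(telemetry.get_obs()["time"])
E
```

```text
0.95 507 [[-12.5, -59.1], [-6.3, -2.1], [-0.2, 55.7]] ((-6.2169413566589355, -1.7925071716308594), (13.274806022644043, 118.19841766357422), 0.4016653895378113)
knob [35.81779636 93.6528402  60.29326902]
32.4083
```

View pics/home.png

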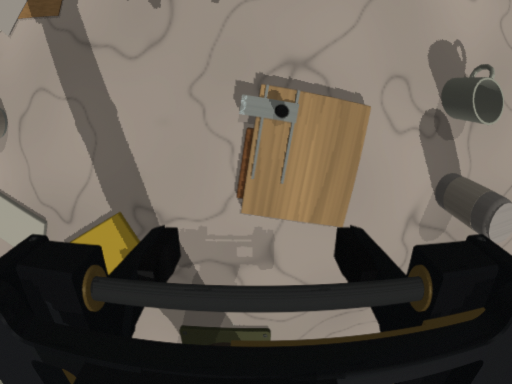

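The wrist view shows the board in the slot with an even 12.5 mm lip at (246,165), y ≈ -1.8, so it is home. The knob is at (281,111), in the holder's frame (36, 93.7). Next I push the knob with the inside of the +y finger.

```bash
python3 - <<'E'
from h import *
q=Q(EY)
manip.goto(W(36,88,110),q); manip.line_to(W(36,88,28),vel=.1); print(F())
manip.line_to(W(36,50,28),vel=.1); print(F())
manip.line_to(W(36,7,28),vel=.06); print(F())
for y in np.arange(5,-8,-1.5):
    manip.line_to(W(36,y,28),vel=.03); f=F(); print(y,f)
    if f[1]>6: break
print(H(telemetry.get_obs()["ee_pos"]).round(1))
manip.line_to(W(36,y+12,28),vel=.1); manip.line_to(W(36,y+12,120),vel=.25)
manip.goto(W(10,30,330),[0,1,0,0])
P=cams.camera_params("wrist"); im,d=cams.grab_frame("wrist"); cv2.imwrite("pics/end.png",im[:,:,::-1])
m=cams.masks_of("wrist","keeper")[0]["region"]; v,u=np.nonzero(m&(d>0)); p=unproj("wrist",np.c_[u,v],d[v,u],P=P); p=p[(p[:,2]>.052)&(p[:,2]<.066)]
print("knob",np.median([H(a) for a in p],0))
for m in cams.masks_of("wrist","board"):
    v,u=np.nonzero(m["region"]); h=np.array([H(a) for a in unproj("wrist",np.c_[u,v],z=.015,P=P)])
    if abs(np.median(h[:,0]))<60: print(m["confidence"],np.percentile(h,[1,50,99],axis=0).round(1)[:,:2].tolist())
print(telemetry.get_obs()["time"])
E
```

```text
[-0.1  0.  -0.4]
[0.3 1.1 0. ]
[-0.4  1.1 -0.1]
5.0 [ 0.7 -0.1 -1.7]
3.5 [-0.6  1.7 -1.5]
2.0 [-0.5  0.2 -0.8]
0.5 [-0.4  1.6  0.2]
-1.0 [-0.   2.8 -0.9]
-2.5 [ 0.8  4.8 -3.2]
-4.0 [ 0.5  8.  -4.5]
[35.9 -0.4 28.1]
knob [34.90479731 35.82386466 60.08716582]
0.74 [[-12.2, -60.2], [-6.5, -16.4], [-1.0, 56.4]]
39.7
```

View pics/end.png

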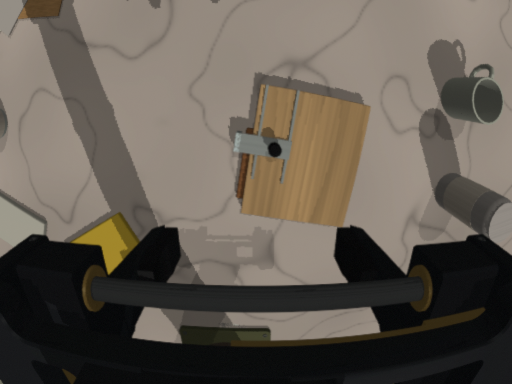

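The knob at (274,149) is at y = 35.8, so the keeper is at about 0.069 and closed. The tongue stands in front of the board, which is still home, and the robot is clear.

```bash
python3 -c "
from h import *
print(manip.close_job())"
```

```text
the job is handed in; nothing more can be done
None
```

The job is handed in, with no verdict shown: the board is fully home (12 mm lip showing, about 2 mm off the slot's middle), the keeper is closed at about 0.069 m, and the mug, jar and canister were not touched.

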